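Slide the pedal brace home to its click

TASK

Secure the red pedal in the open flight case: with the fingertips push the brace bar along its rails towards the pedal until its roller rides over the ramp of the catch and clicks into the hollow. Stop at the click - do not force the brace out past the catch or shove the pedal - then take the hand clear. Push gently, do not grip or lift anything, and leave the pedal and everything else where it is.

Things in the scene. Friction and masses are not known exactly. Their poses are not given: they have to be found in the camera images.
- case: Flight-style pedal case fixed on the bench: base 440 (its x) x 260 (y) x 85 mm high, walls 8 mm, padded inner floor 12 mm up. Origin: centre of the underside. x runs along the long side, away from the robot towards the pedal; y to the left. The open lid stands on the right (-y) long side, leaning outward, up to 330 mm high. Rails (20 mm wide, tops 42 mm up) run along both long walls inside.
- brace (a joint): Travel of the brace along the rails in the case's +x direction, in m: 0 at its near stop (brace centre at case x = -115 mm), 0.18 at the far stop. Running friction 1 to 2 N; it stays where it is left.
- brace_face (a point): Middle of the flat near face of the brace, the face to push: a plain bar across the case, 24 mm thick along x (plus a 6 mm rubber pad on the far side), 198 mm long along y between black end shoes 52 mm long along x. It reaches from 42 to 74 mm above the bench; this point is 58 mm up, 12 mm nearer than the roller's axis. Behind it the case is empty but for small things on the floor, below 36 mm.
- brace_roller (a point): Point on the left rail's top straight below the axis of the sprung steel roller (10 mm diameter) in the brace's left shoe; moves along with the brace. Its spring presses down with about 4 N on the rail and 7 to 9 N when raised.
- catch: Dark steel catch, 28 x 9 mm, on the left rail. Origin: on the rail's top below the seated roller's axis; x is the case's x. A ramp from -13 mm rises to a crest 3.5 mm high at -5.6, then the hollow at 0, then a steep back 6 mm high at +6.4. Pushing takes 3 to 6 N up the ramp; past the crest the force drops to none as the roller falls in and draws the brace on by about 5 mm; against the back it rises past 7 N.
- pedal_face (a point): Middle of the near face of the red chorus pedal (129 mm along the case's x, 73 mm wide, about 60 mm high, 0.4 kg, standing loose on the case floor), 34 mm above the bench. With the roller seated the brace's rubber pad stops about 4 mm short of this face.
- glass_slide: Glass slide tube standing on end on the bench, 25 mm diameter, 65 mm high; a bystander. Origin: centre of the underside.
- hex_keys: Folding steel hex key set, 104 x 28 x 18 mm, on the bench; a bystander. Origin: centre of the underside.
- pick_holder: Black plastic pick holder, 58 x 40 x 18 mm, on the bench; a bystander. Origin: centre of the underside.
- string_winder: Grey plastic string winder, 105 mm long, 46 mm high, on the bench; a bystander. Origin: centre of the underside.
- screw_tin: Round steel tin, 60 mm diameter, 34 mm high, on the bench; a bystander. Origin: centre of the underside.
- screwdriver: Screwdriver lying on the bench; a bystander.
- battery: Block battery, 45 x 26.5 x 17.5 mm, lying loose on the case floor on the near side of the brace; a bystander. Origin: centre of the underside.
- tuner: Clip-on tuner, 52 x 34 x 22 mm, lying loose on the case floor on the near side of the brace; a bystander. Origin: centre of the underside.

How it is judged:
At the end, for the whole second after the job is handed in: The brace's roller sits at rest in the hollow of the catch (within 2.5 mm of the seated place along the rail), the pedal is within 6 mm of where it stood, and the hand is clear (x of brace_roller in the frame of catch between -0.0025 and 0.0025 m and velocity of joint brace between -0.005 and 0.005 m/s and distance of pedal_face from where it was at the start of the episode below 0.006 m); the robot touches nothing.
It fails at once if the brace was forced more than 6 mm past the seated place, out of the catch (x of brace_roller in the frame of catch above 0.006 m).
It fails at once if the brace was gripped or pushed harder than 25 N (contact force between the fingers and brace above 25 N).
It fails at once if the pedal was shoved or lifted (6 mm) (distance of pedal_face from where it was at the start of the episode above 0.006 m).
It fails at once if another thing was moved or lifted by more than 15 mm (distance of any of glass_slide, hex_keys, pick_holder, string_winder, screw_tin, screwdriver, battery, tuner from where it was at the start of the episode above 0.015 m).
It also fails if it takes over 51 s, if anything falls off the work surface, if the arm or the gripper's body presses on something with over 40 N, if the wrist force passes 120 N, or if a joint passes its speed limit or range.

ROBOT

A 6-joint arm with a two-finger parallel gripper is mounted at the origin on the work surface. World frame = base frame: x ahead of the robot, y to its left, z up, the work surface at z = 0. Lengths are in m, angles in rad, forces in N, time in s.
With the tool pointing down it reaches from about 0.325 to 0.925 m from the base axis. Payload 3.1 kg.
Tool frame: the origin (TCP) lies on the front face of the gripper's body, between the roots of the fingers; the fingertips stand 73 mm ahead of it and the grasp point (between the pads) lies ahead of it (robot.grip_depth is the z of the grasp point in the tool frame, in m); z points along the fingers, y is the direction in which the jaws open and shut (so a half turn about z gives the same grasp; the last joint's range is limited). The gripper opens to 85 mm and grips with 20 to 120 N. Pads are 22 mm wide; open, the fingers measure 114 mm over their backs; the gripper's body (76 mm by 85 mm) begins 54 mm behind the grasp point. The pads swing forward as they close: fully open they stand 13 mm farther back than shut.
Start: joints at [-1.346, 0.217, 1.613, -0, 1.311, -0.112], TCP at [0.207, -0.59, 0.304] pointing down, gripper open.
Joint ranges: [-2.75, 2.75], [-0.78, 2.1], [0.31, 2.55], [-1.13, 4.27], [0.13, 2.63], [-2.58, 2.58]. Speed limits (rad/s): [2.79, 2.79, 3.14, 3.14, 3.14, 3.14].

INTERFACE

Orientations are given as a unit quaternion [x, y, z, w].
In Python, from rig import robot gives the robot as it stands.
- The arm moves only by the shell command python3 -m handwheel 'ROWS' [FORCE]. ROWS is JSON, a list of rows, each a list of 3 entries, a list of its own where there are three numbers: the finger opening in m, from 0 to 0.0854, then the shift along the tool's x, y, z in m, then the turn about the tool's z in rad. A call has 1 to 12 rows; each row is the pose to reach, as a shift and turn from the pose commanded when the call began, along the tool's axes at that moment; what a row does not reach only later rows make up. A row lasts 1/10 s, in which the tool goes at most 50 mm and 8.59 degrees, less where a joint would pass 70% of its speed; a pose out of reach is approached as far as the arm can. A call with a gripper value outside its range is refused whole. The fingers move at their own pace and stop on an object; FORCE is the grip in N (left out, the last holds). Time passes only in rows, so rows that repeat a pose let the fingers close. It gives the time, the measured TCP pose, the force and the opening at its end, in the units of the state.
- robot.get_state(): the state, without advancing time (a new reading comes with each control period).
- robot.grab_frame(name): name is "scene" or "top"; returns a dict with "img" (420x560x3 uint8, red, green, blue), "fov_y" (degrees; the focal length in pixels is half the picture's height over the tangent of half this angle, whatever the lens; pixels are square), "cx", "cy" (the principal point, pixels), "camera_from_world" (4x4, takes a point from world to camera coordinates). Camera axes: x right, y up, looking along -z (the intrinsics and any distortion apply to the point x, -y, -z); pixel columns grow to the right and rows downward; lengths in m; the calibration is good to about 2 mm. A picture is of the moment at which its call begins. There is no depth.
- robot.hand_in(): hands the job in, once; it reports no verdict.
The state is a dict: "time": time; "q": joint angles; "qvel": joint speeds; "tau": joint torques, N m; "tool_pos": TCP position; "orientation": TCP orientation; "wrist_force": force on the tool from outside, world axes, zero at the start; "moment": the same for the moment, N m; "gripper_width": opening from 0.0 (shut) to 1.0 (fully open).
Only numpy, scipy, OpenCV 4.12 (cv2) and the standard library are available. Lean on these libraries where they do the work, as an engineer would, in place of code of your own. Each camera call takes 0.05 s, during which the arm holds its last target.

## Working session

There is one attempt and no reset: what is moved stays moved. The work goes in short steps, Python scripts to look and compute and a shell command to move; the robot and the scene stay as the last step left them, time stands still between calls to the robot, and variables do not carry over. Pictures are saved under pics/ and viewed, and the job is handed in when it is done.

```bash
mkdir -p pics; ls; cat > h.py <<'E'
import numpy as np,cv2
from rig import robot
def snap(n,f):
    g=robot.grab_frame(n); cv2.imwrite('pics/'+f,cv2.cvtColor(g['img'],cv2.COLOR_RGB2BGR)); return g
def K(g):
    h=g['img'].shape[0]; f=h/2/np.tan(np.radians(g['fov_y'])/2); return f
def ray(g,u,v):
    f=K(g); M=np.array(g['camera_from_world']); R=M[:3,:3]; c=-R.T@M[:3,3]
    d=R.T@np.array([(u-g['cx'])/f,-(v-g['cy'])/f,-1.0]); return c,d
def onz(g,u,v,z):
    c,d=ray(g,u,v); return c+d*(z-c[2])/d[2]
def proj(g,p):
    f=K(g); M=np.array(g['camera_from_world']); q=M[:3,:3]@np.array(p)+M[:3,3]
    return g['cx']+f*q[0]/-q[2], g['cy']+f*(-q[1])/-q[2]
E
python3 - <<'E'
from h import *
import pickle
for n in ('scene','top'):
    g=snap(n,n+'0.png'); pickle.dump(g,open(n+'0.pkl','wb'))
    print({k:v for k,v in g.items() if k!='img'})
print(robot.get_state(), robot.grip_depth)
E
```

```text
pics
{'fov_y': 52.69506084597709, 'cx': 271.66473720340394, 'cy': 207.1428501031915, 'camera_from_world': array([[ 0.81120947,  0.584581  , -0.01429158, -0.41347657],
       [-0.49686814,  0.70196696,  0.51025918,  0.25598417],
       [ 0.30832004, -0.40682605,  0.85990192, -1.29456497],
       [ 0.        ,  0.        ,  0.        ,  1.        ]])}
{'fov_y': 55.42755239284452, 'cx': 284.6823837473777, 'cy': 215.84630980077986, 'camera_from_world': array([[ 0.01524099, -0.99986705, -0.0057966 , -0.00684583],
       [ 0.99275378,  0.01444096,  0.11929536, -0.53922778],
       [-0.11919579, -0.00757277,  0.99284189, -1.02437954],
       [ 0.        ,  0.        ,  0.        ,  1.        ]])}
{'time': 0.1, 'q': array([-1.34622265e+00,  2.17734246e-01,  1.61476356e+00,  4.14941666e-06,
        1.31129675e+00, -1.12206329e-01]), 'qvel': array([ 0.00022956, -0.00103932, -0.00300104, -0.00104601, -0.0006806 ,
        0.00129067]), 'tau': array([-1.64194924e-03, -3.98079836e+01, -3.04971564e+01, -2.34795252e-04,
        4.20667202e-03, -1.39359534e-05]), 'tool_pos': array([ 0.20642161, -0.58932508,  0.3026695 ]), 'orientation': array([ 9.85855364e-01,  1.67594714e-01, -5.98214177e-05, -1.09932595e-03]), 'wrist_force': array([ 1.11036468,  0.04195006, -0.21548898]), 'moment': array([-0.00909323,  0.02947886, -0.03914672]), 'gripper_width': 1.0003076915226934} 0.0539
```

View pics/scene0.png

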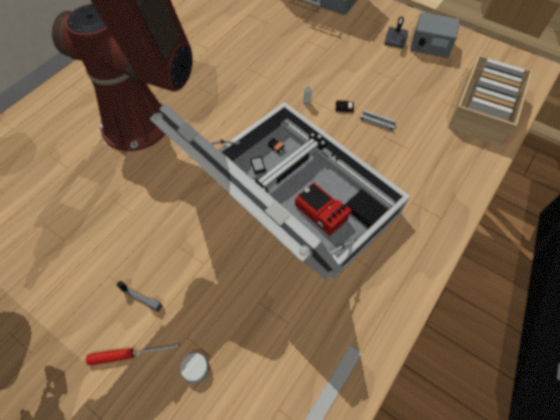

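View pics/top0.png

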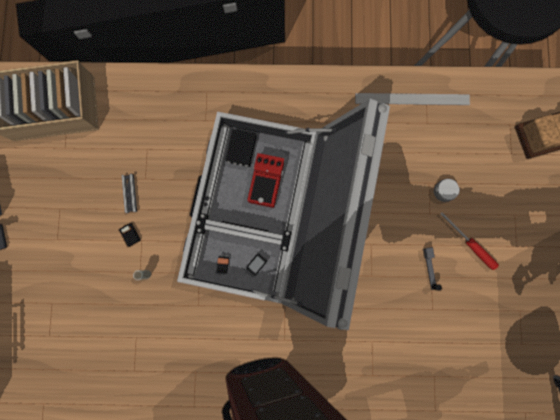

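The scene view shows the case with its lid on the robot's right. In the top view the case corners are near (218,113), (181,283), (275,300). The brace runs from (203,225) to (287,240), and the red pedal is at (266,180). Next I'll zoom in.

```bash
python3 - <<'E'
import cv2
a=cv2.imread('pics/top0.png')[100:310,170:340]; cv2.imwrite('pics/topz.png',cv2.resize(a,None,fx=2.8,fy=2.8,interpolation=cv2.INTER_CUBIC))
a=cv2.imread('pics/top0.png')[170:290,175:305]; cv2.imwrite('pics/topz2.png',cv2.resize(a,None,fx=5,fy=5,interpolation=cv2.INTER_CUBIC))
a=cv2.imread('pics/scene0.png')[95:275,210:410]; cv2.imwrite('pics/scz.png',cv2.resize(a,None,fx=3.3,fy=3.3,interpolation=cv2.INTER_CUBIC))
E
```

```text
(no output)
```

View pics/topz.png

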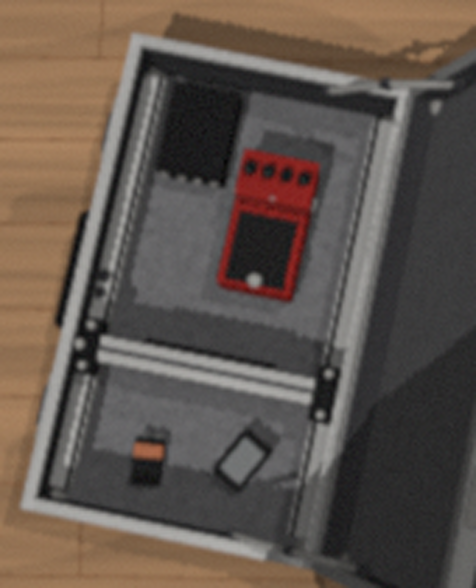

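View pics/topz2.png

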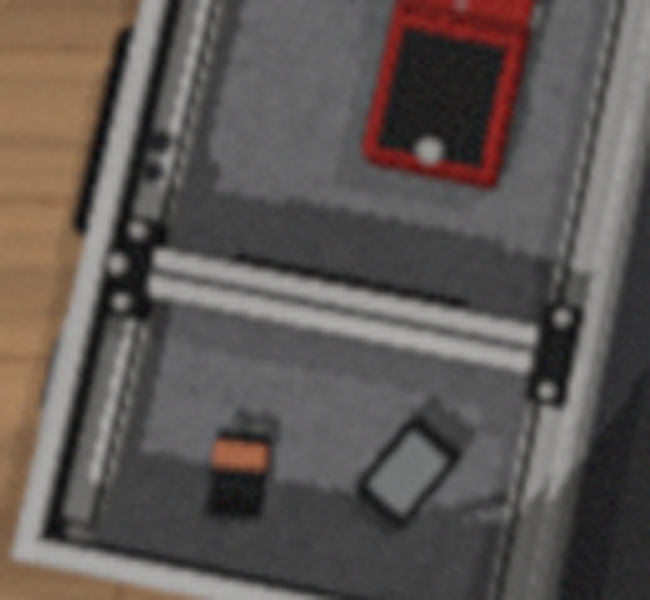

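View pics/scz.png

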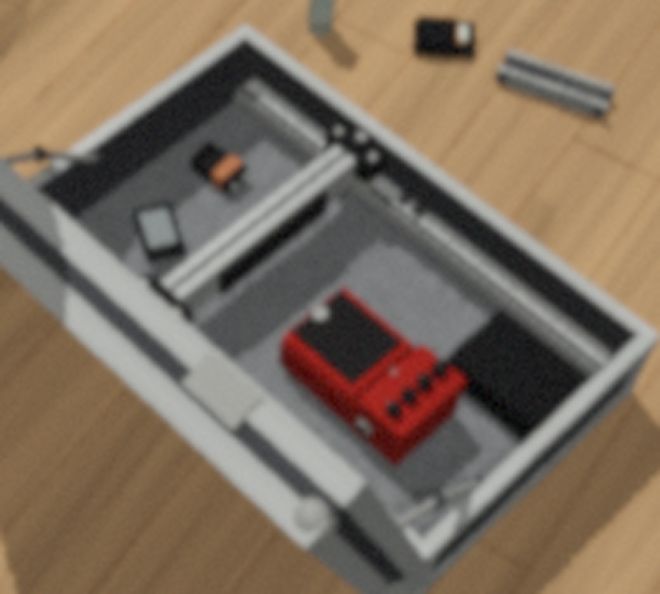

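```bash
cat >> h.py <<'E'
def tz(x,y): return x/2.8+170-.32, y/2.8+100-.32
def t2(x,y): return x/5+175-.4, y/5+170-.4
def s1(x,y): return x/3.3+210-.35, y/3.3+95-.35
E
python3 - <<'E'
from h import *
import pickle
T=pickle.load(open('top0.pkl','rb')); S=pickle.load(open('scene0.pkl','rb'))
print('cams',ray(T,0,0)[0],ray(S,0,0)[0])
np.set_printoptions(precision=4,suppress=True)
def P(n,g,uv,z): print(n,onz(g,*uv,z))
P('T FL',T,tz(133,35),.085);P('T NL',T,tz(22,508),.085);P('T FR',T,tz(413,90),.085)
P('S FL',S,s1(657,333),.085);P('S NL',S,s1(245,27),.085)
P('T brace near L',T,t2(152,300),.074);P('T brace near R',T,t2(535,370),.074)
P('T brace far L',T,t2(155,250),.074);P('T brace far R',T,t2(535,325),.074)
P('S brace near L',S,s1(335,148),.074);P('S brace near R',S,s1(165,282),.074)
P('T catch a',T,t2(150,172),.045);P('T catch b',T,t2(158,140),.045)
P('S catch a',S,s1(385,195),.045);P('S catch b',S,s1(413,207),.045)
P('T rollerbolt',T,t2(118,264),.08)
P('T battery',T,t2(238,475),.03);P('T tuner',T,t2(410,470),.03)
P('ped L',T,t2(365,160),.06);P('ped R',T,t2(493,187),.06)
E
```

```text
cams [ 0.41332303 -0.00681535  1.08133461] [ 0.86174681 -0.46464464  0.97667141]
T FL [0.8012 0.18   0.085 ]
T NL [0.367  0.2625 0.085 ]
T FR [ 0.752  -0.0795  0.085 ]
S FL [0.7992 0.1801 0.085 ]
S NL [0.3677 0.2591 0.085 ]
T brace near L [0.4963 0.202  0.074 ]
T brace near R [0.4638 0.0076 0.074 ]
T brace far L [0.5217 0.2014 0.074 ]
T brace far R [0.4865 0.0079 0.074 ]
S brace near L [0.5006 0.1989 0.074 ]
S brace near R [0.4655 0.0102 0.074 ]
T catch a [0.566  0.2116 0.045 ]
T catch b [0.583  0.2081 0.045 ]
S catch a [0.5506 0.2019 0.045 ]
S catch b [0.5762 0.2047 0.045 ]
T rollerbolt [0.5137 0.2186 0.08  ]
T battery [0.4089 0.1625 0.03  ]
T tuner [0.4128 0.0726 0.03  ]
ped L [0.5716 0.0974 0.06  ]
ped R [0.5585 0.031  0.06  ]
```

```bash
python3 -m handwheel '[[0.0,[0,0,-0.05],0],[0.0,[0,0,-0.1],0],[0.0,[0,0,-0.15],0],[0.0,[0,0,-0.18],0],[0.0,[0,0,-0.18],0],[0.0,[0,0,-0.18],0]]' 20
cat >> h.py <<'E'
from scipy.spatial.transform import Rotation as R_
def delta(goal):
    s=robot.get_state(); R=R_.from_quat(s['orientation'])
    yaw=np.arctan2(R.as_matrix()[1,0],R.as_matrix()[0,0])
    print('pos',np.round(s['tool_pos'],4),'yaw',round(yaw,4),'w',round(s['gripper_width'],3),'F',np.round(s['wrist_force'],2),'t',s['time'],'q',np.round(s['q'],2))
    print('shift',np.round(R.inv().apply(np.array(goal)-s['tool_pos']),4))
E
python3 -c "
from h import *
delta([.437,.1125,.48])"
```

```text
time: 0.7
tool_pos: [0.2066, -0.5899, 0.4843]
orientation: [0.986, 0.168, 0.0, 0.001]
wrist_force: [-1.0, 0.4, -1.1]
gripper_width: 0.002
pos [ 0.2066 -0.5899  0.4843] yaw 0.3368 w 0.002 F [-0.97  0.37 -1.13] t 0.7 q [-1.35  0.13  1.38 -0.    1.63 -0.11]
shift [ 0.4496 -0.5868  0.0036]
```

```bash
python3 -m handwheel '[[0,[0.028,-0.036,0],0.04],[0,[0.056,-0.073,0],0.08],[0,[0.084,-0.11,0],0.13],[0,[0.112,-0.146,0],0.17],[0,[0.14,-0.183,0],0.21],[0,[0.168,-0.22,0],0.25],[0,[0.196,-0.256,0],0.3],[0,[0.224,-0.293,0],0.34],[0,[0.252,-0.33,0],0.39],[0,[0.28,-0.366,0],0.43],[0,[0.308,-0.403,0],0.47],[0,[0.336,-0.44,0],0.517]]'
python3 -c "
from h import *
delta([.437,.1125,.48])"
```

```text
time: 1.9
tool_pos: [0.3778, -0.0616, 0.4809]
orientation: [0.996, -0.091, -0.002, -0.001]
wrist_force: [0.4, 1.5, -0.7]
gripper_width: 0.002
pos [ 0.3778 -0.0616  0.4809] yaw -0.1825 w 0.002 F [ 0.44  1.52 -0.68] t 1.9 q [-0.35 -0.42  1.87 -0.    1.69  1.41]
shift [ 0.0266 -0.1819  0.0009]
```

```bash
python3 -m handwheel '[[0,[0.006,-0.04,0],0],[0,[0.012,-0.08,0],0],[0,[0.018,-0.12,0],0],[0,[0.024,-0.16,0],0],[0,[0.026,-0.18,0],0],[0,[0.026,-0.18,0],0],[0,[0.026,-0.18,0],0]]'
python3 - <<'E'
from h import *
delta([.437,.1125,.14])
snap('scene','s1.png')
snap('top','t1.png')
E
```

```text
time: 2.6
tool_pos: [0.4356, 0.1088, 0.4814]
orientation: [0.996, -0.089, -0.002, 0.001]
wrist_force: [0.1, 0.2, 1.0]
gripper_width: -0.001
pos [0.4356 0.1088 0.4814] yaw -0.1791 w -0.001 F [0.08 0.24 1.03] t 2.6 q [ 0.09 -0.26  1.76 -0.    1.65  1.84]
shift [ 0.0023 -0.0046  0.3414]
```

View pics/s1.png

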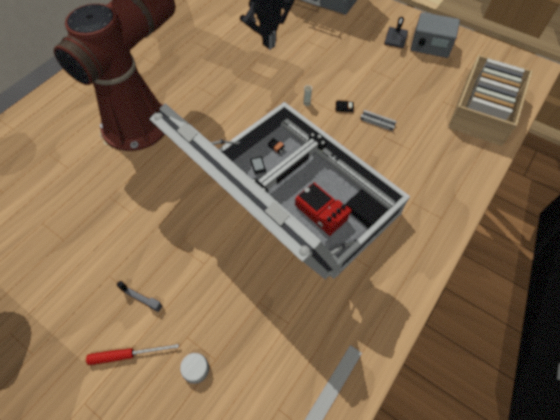

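The gripper is at (268,40) in the scene view, high above the near end of the case and clear of the lid. I'll descend.

```bash
python3 -m handwheel '[[0,[0.001,0,0.04],0],[0,[0.002,-0.004,0.08],0],[0,[0.002,-0.004,0.12],0],[0,[0.002,-0.004,0.16],0],[0,[0.002,-0.004,0.2],0],[0,[0.002,-0.004,0.24],0],[0,[0.002,-0.004,0.27],0],[0,[0.002,-0.004,0.3],0],[0,[0.002,-0.004,0.3],0],[0,[0.002,-0.004,0.3],0]]'
python3 - <<'E'
from h import *
delta([.437,.1125,.127])
g=snap('scene','s2.png'); g2=snap('top','t2.png')
a=cv2.imread('pics/s2.png')[60:270,200:420]; cv2.imwrite('pics/s2z.png',cv2.resize(a,None,fx=2.8,fy=2.8,interpolation=cv2.INTER_CUBIC))
E
```

```text
time: 3.7
tool_pos: [0.4386, 0.1115, 0.184]
orientation: [0.996, -0.091, -0.001, 0.0]
wrist_force: [1.0, -0.4, 1.5]
gripper_width: 0.001
pos [0.4386 0.1115 0.184 ] yaw -0.1818 w 0.001 F [ 0.96 -0.43  1.47] t 3.7 q [ 0.09 -0.01  2.11 -0.    1.05  1.85]
shift [-0.0017 -0.0007  0.057 ]
```

View pics/s2z.png

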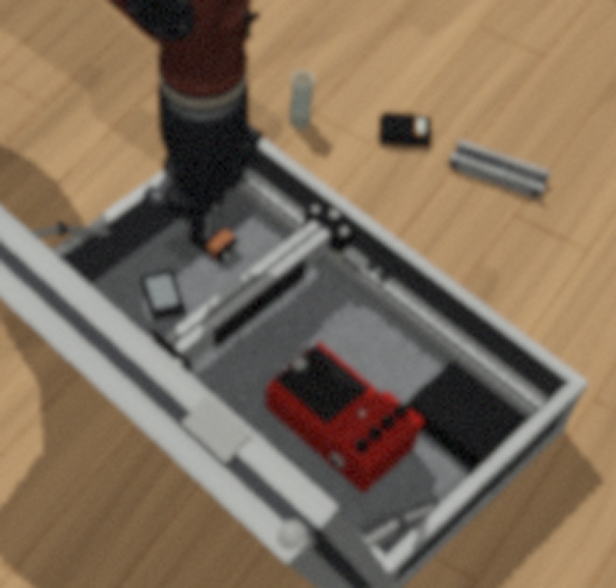

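View pics/t2.png

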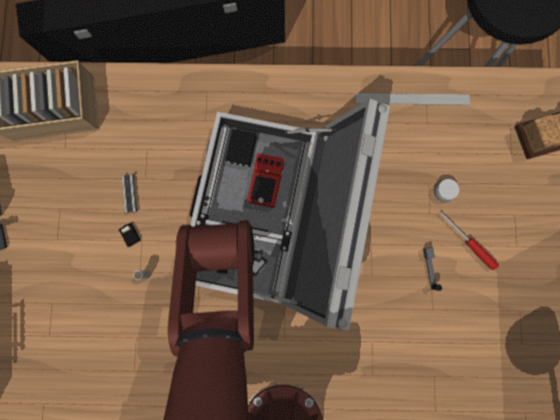

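In the scene zoom the fingertips are at (195,240), behind the brace (the bar starts around (250,270)) and above the battery. The arm is clear of the lid. I'll descend to push height.

```bash
python3 -m handwheel '[[0,[0,0,0.02],0],[0,[0,0,0.04],0],[0,[0,0,0.057],0],[0,[0,0,0.057],0],[0,[0,0,0.057],0]]'
python3 - <<'E'
from h import *
delta([.4815-.011*.984,.1045+.002,.127])
g=snap('scene','s3.png')
a=cv2.imread('pics/s3.png')[60:270,200:420]; cv2.imwrite('pics/s3z.png',cv2.resize(a,None,fx=2.8,fy=2.8,interpolation=cv2.INTER_CUBIC))
E
```

```text
time: 4.3
tool_pos: [0.44, 0.1125, 0.1285]
orientation: [0.996, -0.09, 0.001, -0.0]
wrist_force: [0.0, 0.2, -0.2]
gripper_width: 0.001
pos [0.44   0.1125 0.1285] yaw -0.1802 w 0.001 F [ 0.02  0.19 -0.18] t 4.3 q [ 0.1   0.09  2.13 -0.    0.92  1.85]
shift [0.0313 0.0004 0.0015]
```

View pics/s3z.png

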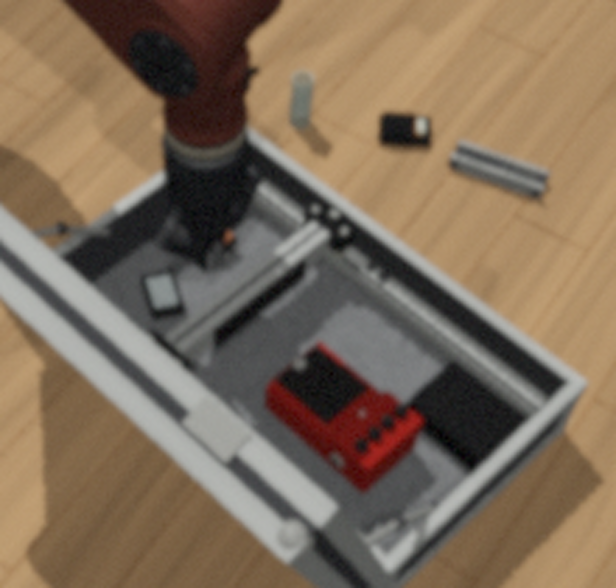

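The fingertips sit at (205,265) in the zoom, between the battery and the tuner and behind the brace. I'll move up to contact.

```bash
python3 -m handwheel '[[0,[0.01,0,0],0],[0,[0.018,0,0],0],[0,[0.024,0,0],0],[0,[0.024,0,0],0],[0,[0.024,0,0],0]]'
python3 -m handwheel '[[0,[0.002,0,0],0],[0,[0.004,0,0],0],[0,[0.006,0,0],0],[0,[0.006,0,0],0],[0,[0.006,0,0],0]]'
python3 -m handwheel '[[0,[0.002,0,0],0],[0,[0.004,0,0],0],[0,[0.006,0,0],0],[0,[0.006,0,0],0],[0,[0.006,0,0],0]]'
```

```text
time: 4.85
tool_pos: [0.4626, 0.108, 0.1269]
orientation: [0.996, -0.09, -0.0, -0.0]
wrist_force: [0.4, 0.0, 0.5]
gripper_width: -0.003
time: 5.35
tool_pos: [0.4683, 0.1071, 0.1269]
orientation: [0.996, -0.09, -0.0, -0.0]
wrist_force: [0.8, 0.1, 0.9]
gripper_width: -0.0
time: 5.85
tool_pos: [0.4742, 0.1059, 0.1268]
orientation: [0.996, -0.09, 0.0, 0.0]
wrist_force: [0.1, -0.3, -0.5]
gripper_width: -0.003
```

```bash
python3 -m handwheel '[[0,[0.002,0,0],0],[0,[0.004,0,0],0],[0,[0.006,0,0],0],[0,[0.008,0,0],0]]'
python3 - <<'E'
from h import *
delta([.4815,.1045,.127])
g=snap('scene','s4.png')
a=cv2.imread('pics/s4.png')[95:225,210:350]; cv2.imwrite('pics/s4z.png',cv2.resize(a,None,fx=5,fy=4.5,interpolation=cv2.INTER_CUBIC))
g=snap('top','t4.png')
a=cv2.imread('pics/t4.png')[170:290,175:305]; cv2.imwrite('pics/t4z.png',cv2.resize(a,None,fx=5,fy=5,interpolation=cv2.INTER_CUBIC))
E
```

```text
time: 6.25
tool_pos: [0.482, 0.1044, 0.1267]
orientation: [0.996, -0.09, -0.0, 0.0]
wrist_force: [-2.1, -0.2, -0.7]
gripper_width: -0.004
pos [0.482  0.1044 0.1267] yaw -0.1802 w -0.004 F [-2.13 -0.22 -0.73] t 6.25 q [ 0.07  0.17  2.04 -0.    0.93  1.82]
shift [-0.0005  0.     -0.0003]
```

View pics/s4z.png

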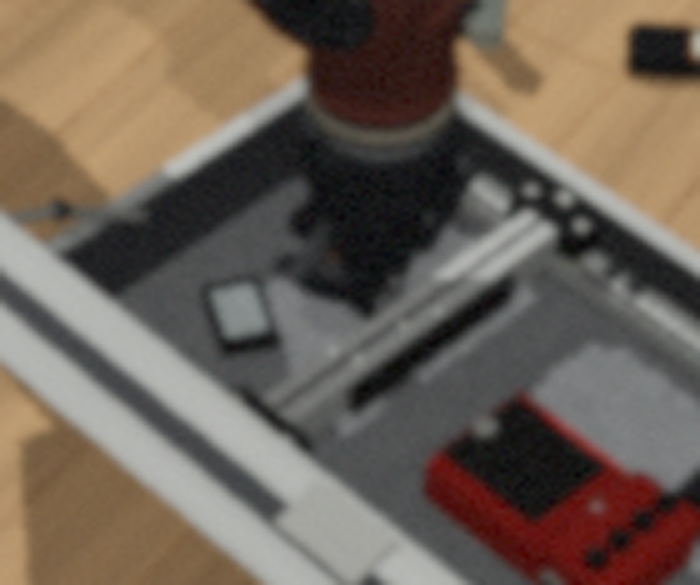

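View pics/t4z.png

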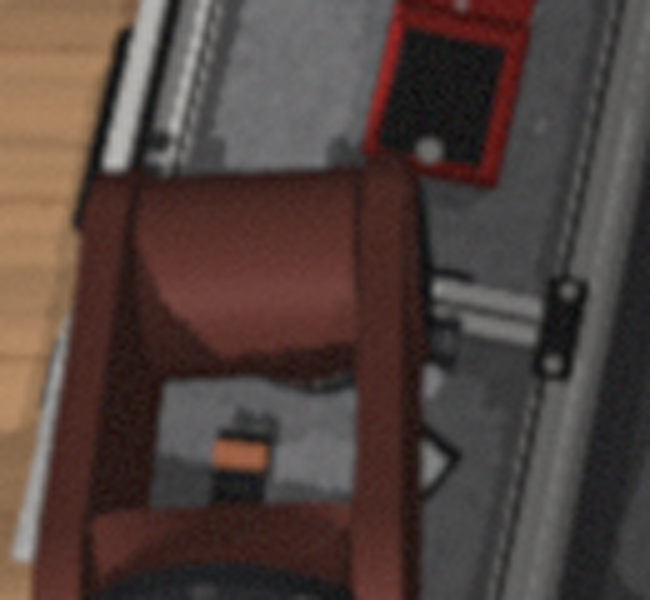

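The brace is moving: the right shoe's bolts went from (563,317) to (569,292) in the zoomed top view, about 12 mm, at 2 N drag. I estimate 38–48 mm left, so I'll push on 20 mm.

```bash
python3 -m handwheel '[[0,[0.003,0,0],0],[0,[0.006,0,0],0],[0,[0.009,0,0],0],[0,[0.012,0,0],0],[0,[0.015,0,0],0],[0,[0.018,0,0],0],[0,[0.02,0,0],0]]'
python3 -m handwheel '[[0,[0.001,0,0],0],[0,[0.002,0,0],0]]'
python3 - <<'E'
from h import *
delta([.4815,.1045,.127])
g=snap('scene','s5.png')
a=cv2.imread('pics/s5.png')[95:225,240:380]; cv2.imwrite('pics/s5z.png',cv2.resize(a,None,fx=5,fy=4.5,interpolation=cv2.INTER_CUBIC))
E
```

```text
time: 7.05
tool_pos: [0.5021, 0.1008, 0.1268]
orientation: [0.996, -0.09, 0.0, 0.0]
wrist_force: [-2.2, -1.2, 0.1]
gripper_width: 0.001
time: 7.25
tool_pos: [0.5039, 0.1005, 0.1269]
orientation: [0.996, -0.09, 0.0, 0.0]
wrist_force: [-1.5, -1.4, 0.0]
gripper_width: -0.0
pos [0.5039 0.1005 0.1269] yaw -0.1803 w -0.0 F [-1.53 -1.42  0.04] t 7.25 q [ 0.06  0.21  1.99 -0.    0.94  1.81]
shift [-0.0227  0.0001 -0.0001]
```

View pics/s5z.png

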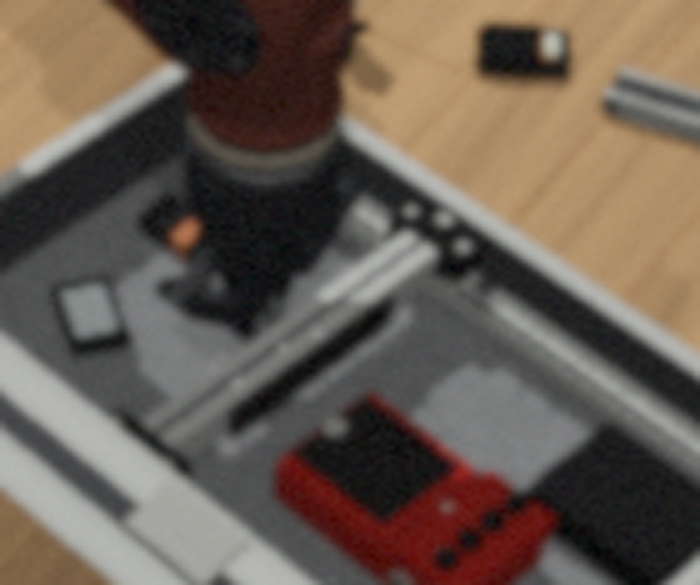

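The shoe, with bolts around (460,245), is now just short of the catch at (475,282), and the pedal gap is still wide. From here I'll use 1 mm steps and watch the force.

```bash
for i in 1; do python3 -m handwheel '[[0,[0.001,0,0],0],[0,[0.002,0,0],0],[0,[0.003,0,0],0],[0,[0.004,0,0],0]]'|egrep 'pos|force'; done
python3 -m handwheel '[[0,[0.001,0,0],0],[0,[0.002,0,0],0]]'|egrep 'pos|force'
python3 -m handwheel '[[0,[0.001,0,0],0],[0,[0.002,0,0],0]]'|egrep 'pos|force'
```

```text
tool_pos: [0.5078, 0.0999, 0.127]
wrist_force: [-2.0, -1.2, 0.8]
tool_pos: [0.5098, 0.0995, 0.127]
wrist_force: [-3.7, -1.7, 0.9]
tool_pos: [0.5117, 0.0991, 0.127]
wrist_force: [-1.6, -1.2, -0.1]
```

```bash
python3 -m handwheel '[[0,[0.001,0,0],0],[0,[0.002,0,0],0]]'|egrep 'pos|force'
python3 -m handwheel '[[0,[0.001,0,0],0],[0,[0.002,0,0],0]]'|egrep 'pos|force'
python3 - <<'E'
from h import *
delta([.4815,.1045,.127])
g=snap('scene','s6.png')
a=cv2.imread('pics/s6.png')[115:205,290:370]; cv2.imwrite('pics/s6z.png',cv2.resize(a,None,fx=6.5,fy=6.5,interpolation=cv2.INTER_CUBIC))
E
```

```text
tool_pos: [0.5137, 0.0988, 0.127]
wrist_force: [-2.1, -0.3, 0.9]
tool_pos: [0.5152, 0.0985, 0.1269]
wrist_force: [-3.8, -0.7, 2.7]
pos [0.5152 0.0985 0.1269] yaw -0.1803 w 0.002 F [-3.77 -0.67  2.68] t 8.5 q [0.05 0.23 1.97 0.   0.94 1.81]
shift [-0.0343  0.0001 -0.    ]
```

View pics/s6z.png

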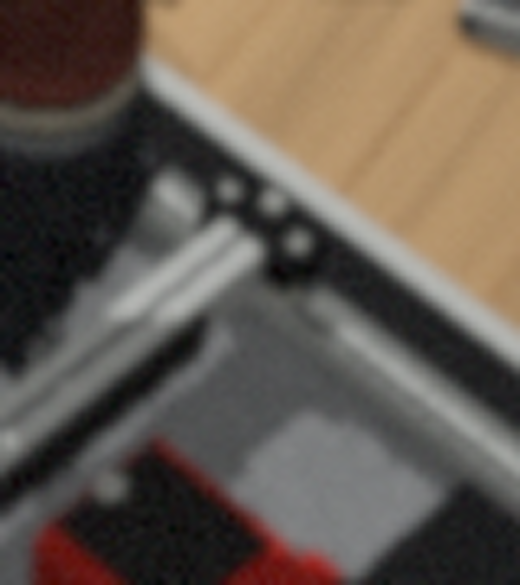

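The shoe now hides all but the far tip of the catch at (325,315). The force rose to 3.8 N with a slight lag, so the roller is probably on the ramp.

```bash
for i in 1; do python3 -m handwheel '[[0,[0.0005,0,0],0],[0,[0.001,0,0],0]]'|egrep 'pos|force'; done
python3 -m handwheel '[[0,[0.0005,0,0],0],[0,[0.001,0,0],0]]'|egrep 'pos|force'
python3 -m handwheel '[[0,[0.0005,0,0],0],[0,[0.001,0,0],0]]'|egrep 'pos|force'
```

```text
tool_pos: [0.5162, 0.0983, 0.1269]
wrist_force: [-4.4, -1.3, 2.7]
tool_pos: [0.5173, 0.0981, 0.1269]
wrist_force: [-5.1, -0.9, 2.7]
tool_pos: [0.5184, 0.0979, 0.1268]
wrist_force: [-4.4, -1.3, 2.3]
```

```bash
python3 -m handwheel '[[0,[0.0005,0,0],0],[0,[0.001,0,0],0]]'|egrep 'pos|force'
python3 -m handwheel '[[0,[0.0005,0,0],0],[0,[0.001,0,0],0]]'|egrep 'pos|force'
```

```text
tool_pos: [0.5194, 0.0977, 0.1268]
wrist_force: [-4.1, -0.5, 3.2]
tool_pos: [0.5204, 0.0975, 0.1269]
wrist_force: [-4.8, 0.2, 3.3]
```

```bash
python3 -m handwheel '[[0,[0.0005,0,0],0],[0,[0.001,0,0],0]]'|egrep 'pos|force'
```

```text
tool_pos: [0.5218, 0.0973, 0.1269]
wrist_force: [-2.7, -1.0, 0.3]
```

```bash
python3 -m handwheel '[[0,[0.0005,0,0],0]]'|egrep 'pos|force'
```

```text
tool_pos: [0.5225, 0.0972, 0.1269]
wrist_force: [-1.6, -1.1, -1.2]
```

```bash
python3 -m handwheel '[[0,[0.0005,0,0],0]]'|egrep 'pos|force'
```

```text
tool_pos: [0.5232, 0.0972, 0.1269]
wrist_force: [-1.4, -1.3, -0.1]
```

```bash
python3 -m handwheel '[[0,[0,0,0],0],[0,[0,0,0],0]]'|egrep 'pos|force'
python3 - <<'E'
from h import *
g=snap('scene','s7.png')
a=cv2.imread('pics/s7.png'); b=cv2.imread('pics/s6.png')
c=np.hstack([x[115:215,260:360] for x in (b,a)])
cv2.imwrite('pics/s7z.png',cv2.resize(c,None,fx=4,fy=5,interpolation=cv2.INTER_CUBIC))
E
```

```text
tool_pos: [0.5233, 0.0973, 0.1272]
wrist_force: [0.1, -0.4, 0.8]
```

View pics/s7z.png

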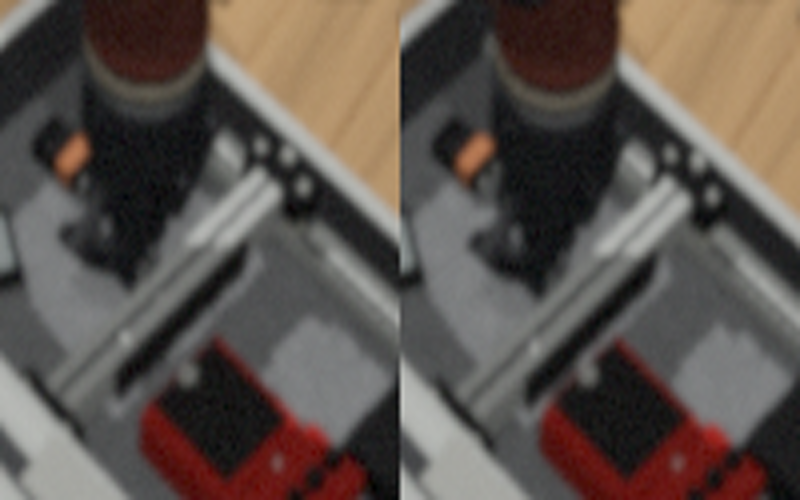

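```bash
cat > m.py <<'E'
from h import *
import pickle,sys
S=pickle.load(open('scene0.pkl','rb'))
ux=np.array([np.cos(-.18),np.sin(-.18),0])
def track(fs):
    ref=cv2.imread('pics/s6.png'); r=cv2.resize(ref,None,fx=8,fy=8,interpolation=cv2.INTER_CUBIC)
    base=np.array([.548,.215,.076])
    u0,v0=proj(S,base); print('base px',u0,v0)
    J=(np.array(proj(S,base+ux*.01))-[u0,v0])/10
    x0,y0,w,h=319,139,24,20
    t=r[y0*8:(y0+h)*8,x0*8:(x0+w)*8]
    for f in fs:
        i=cv2.resize(cv2.imread('pics/'+f),None,fx=8,fy=8,interpolation=cv2.INTER_CUBIC)
        xs,ys=(x0-30)*8,(y0-30)*8
        s=cv2.matchTemplate(i[ys:(y0+h+20)*8,xs:(x0+w+20)*8],t,cv2.TM_CCOEFF_NORMED)
        _,m,_,l=cv2.minMaxLoc(s); d=(np.array(l)+[xs,ys])/8-[x0,y0]
        print(f,d,round(m,3),'mm',round(d@J/(J@J),2),'perp',round((d[0]*J[1]-d[1]*J[0])/np.hypot(*J),2))
track(sys.argv[1:])
E
python3 m.py scene0.png s4.png s5.png s6.png s7.png
```

```text
base px 329.17399475197817 143.08040241740065
scene0.png [-12.75  -9.75] 0.991 mm -46.55 perp 0.16
s4.png [-9.25 -7.  ] 0.992 mm -33.64 perp 0.06
s5.png [-3.125 -2.375] 0.995 mm -11.38 perp 0.03
s6.png [0. 0.] 1.0 mm 0.0 perp 0.0
s7.png [2.375 1.75 ] 0.994 mm 8.56 perp 0.02
```

The force has dropped, but tracking shows the brace moved 8.6 mm against 8.2 mm for the hand. It hasn't jumped ahead yet, so it is at the crest. I'll continue in 0.5 mm steps.

```bash
python3 -m handwheel '[[0,[0.0005,0,0],0],[0,[0.0005,0,0],0]]'|egrep 'pos|force'
python3 - <<'E'
from h import *
snap('scene','s8.png')
E
python3 m.py s8.png
```

```text
tool_pos: [0.5234, 0.0972, 0.1272]
wrist_force: [-0.2, -0.3, -0.6]
base px 329.17399475197817 143.08040241740065
s8.png [2.375 1.75 ] 0.994 mm 8.56 perp 0.02
```

```bash
python3 -m handwheel '[[0,[0.0005,0,0],0],[0,[0.0005,0,0],0]]'|egrep 'pos|force'
python3 - <<'E'
from h import *
snap('scene','s9.png')
E
python3 m.py s9.png
```

```text
tool_pos: [0.5235, 0.097, 0.1269]
wrist_force: [0.2, 0.7, -0.5]
base px 329.17399475197817 143.08040241740065
s9.png [2.375 1.75 ] 0.994 mm 8.56 perp 0.02
```

```bash
python3 -m handwheel '[[0,[0.0005,0,0],0],[0,[0.0005,0,0],0],[0,[0.0005,0,0],0]]'|egrep 'pos|force'
python3 - <<'E'
from h import *
snap('scene','s10.png')
delta([0.5152,.0985,.127])
E
python3 m.py s10.png
```

```text
tool_pos: [0.524, 0.0969, 0.1269]
wrist_force: [-0.6, 0.4, 0.3]
pos [0.524  0.0969 0.1269] yaw -0.1802 w 0.002 F [-0.69 -0.77 -0.35] t 11.05 q [ 0.05  0.25  1.95 -0.    0.95  1.8 ]
shift [-0.0089 -0.     -0.0001]
base px 329.17399475197817 143.08040241740065
s10.png [3.625 2.75 ] 0.995 mm 13.2 perp -0.03
```

```bash
python3 -m handwheel '[[0,[0.0005,0,0],0],[0,[0.0005,0,0],0],[0,[0.0005,0,0],0]]'|egrep 'pos|force'
python3 - <<'E'
from h import *
snap('scene','s11.png')
delta([0.5152,.0985,.127])
E
python3 m.py s11.png
```

```text
tool_pos: [0.5244, 0.0968, 0.1269]
wrist_force: [0.9, -0.5, 1.0]
pos [0.5244 0.0968 0.1269] yaw -0.1802 w -0.001 F [ 0.29 -1.28  0.01] t 11.4 q [ 0.05  0.25  1.95 -0.    0.95  1.8 ]
shift [-0.0094 -0.     -0.0001]
base px 329.17399475197817 143.08040241740065
s11.png [3.625 2.75 ] 0.995 mm 13.2 perp -0.03
```

It clicked: the brace jumped 4.6 mm on its own (13.2 mm against the hand's 9 mm), and the force is about zero. I'll back off and rise clear.

```bash
python3 -m handwheel '[[0,[-0.01,0,0],0],[0,[-0.02,0,0],0],[0,[-0.035,0,0],0],[0,[-0.04,0,-0.02],0],[0,[-0.04,0,-0.05],0],[0,[-0.04,0,-0.09],0],[0,[-0.04,0,-0.13],0],[0,[-0.04,0,-0.17],0],[0,[-0.04,0,-0.21],0],[0,[-0.04,0,-0.25],0],[0,[-0.04,0,-0.29],0],[0,[-0.04,0,-0.3],0]]'
python3 -m handwheel '[[0,[-0.03,-0.03,0],0],[0,[-0.06,-0.06,0],0],[0,[-0.08,-0.08,0],0],[0,[-0.08,-0.08,0],0],[0,[-0.08,-0.08,0],0]]'
python3 - <<'E'
from h import *
g=snap('scene','s12.png');t=snap('top','t12.png')
a=cv2.imread('pics/s12.png'); b=cv2.imread('pics/scene0.png')
c=np.hstack([x[95:245,230:350] for x in (b,a)])
cv2.imwrite('pics/s12z.png',cv2.resize(c,None,fx=3.3,fy=3.3,interpolation=cv2.INTER_CUBIC))
# pedal shift by red mask centroid
for f in ('scene0.png','s12.png','top0.png','t12.png'):
    h=cv2.cvtColor(cv2.imread('pics/'+f),cv2.COLOR_BGR2HSV); m=((h[...,0]<8)|(h[...,0]>172))&(h[...,1]>170)&(h[...,2]>90)
    y0,y1,x0,x1=(170,245,280,360) if 's' ==f[0] else (145,212,240,295)
    ys,xs=np.nonzero(m[y0:y1,x0:x1]); print(f,len(xs),xs.mean()+x0,ys.mean()+y0)
E
python3 m.py s12.png
```

```text
time: 12.6
tool_pos: [0.4857, 0.1043, 0.4326]
orientation: [0.996, -0.09, 0.005, -0.001]
wrist_force: [-0.1, 0.0, -0.3]
gripper_width: 0.002
time: 13.1
tool_pos: [0.4198, 0.1971, 0.4258]
orientation: [0.996, -0.089, -0.001, 0.001]
wrist_force: [-0.4, 0.2, -0.4]
gripper_width: 0.001
scene0.png 664 326.15060240963857 211.5406626506024
s12.png 521 324.4452975047985 210.70825335892513
top0.png 642 267.22741433021804 174.4735202492212
t12.png 390 267.82307692307694 174.14615384615385
base px 329.17399475197817 143.08040241740065
s12.png [3.625 2.75 ] 0.995 mm 13.2 perp -0.03
```

View pics/s12z.png

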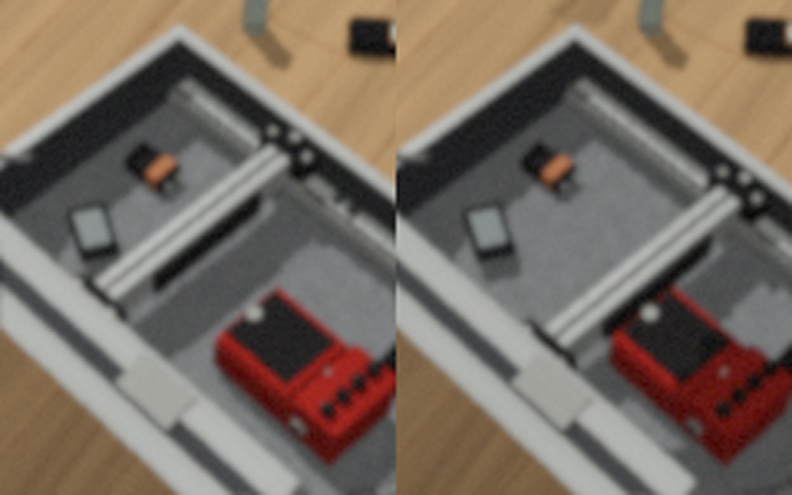

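View pics/t12.png

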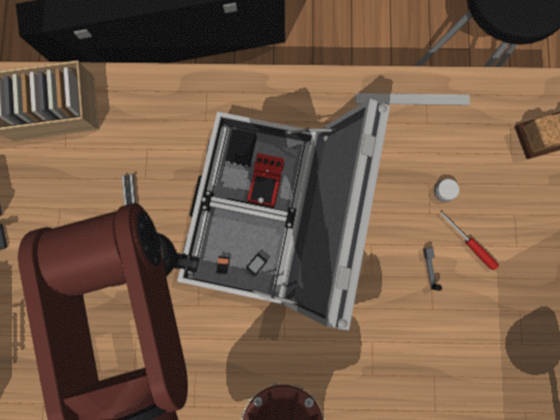

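The brace now rests just short of the pedal and hasn't shifted since the click. The pedal's silver knob is at the same pixel in both views: (254,313) before, and (650,312) in the right half, which is (254,312). The battery and tuner are unmoved and the hand is clear.

```bash
python3 -c "
from rig import robot
print(robot.hand_in())"
```

```text
the job is handed in; nothing more can be done
None
```

I pushed the brace with the closed fingertips about 60 mm along its rails until the roller clicked into the catch, then backed off, lifted clear and handed the job in at about 13 s. The hand-in gave no verdict.

**Click:** The push force was about 2 N on the rails and 4–5 N up the ramp, then dropped to about zero. The brace then jumped 4.6 mm ahead of the hand. With the hand away it had not moved further, to within about 0.5 mm. I did not measure the roller's position in the hollow directly, so seating is inferred from the jump, the force drop and the brace staying put.

**Other things:** By eye, the pedal, battery, tuner and bench items sit where they were. The pedal's knob is within a pixel of its starting place.

**Checks that disagreed:**
- **Pedal mask:** The red-mask centroid of the pedal shifted by 1.9 px in the scene view and 0.7 px in the top view. The masked area also shrank a lot, so I put this down to changed shading rather than movement.
- **Catch position:** The first catch estimates from the two cameras differed by about 10 mm, so I went by the force and by tracking the brace instead.

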